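# Set the window cell in the light-transmission bench

### The arm

A 7-joint arm with a two-finger parallel gripper is mounted at the origin on the work surface. World frame = base frame: x ahead of the robot, y to its left, z up, the work surface at z = 0. Lengths are in mm, angles in rad, forces in N, time in s.
With the tool pointing down it reaches from about 400 to 900 mm from the base axis. Payload 5.6 kg.
Tool frame: the origin (TCP) lies where the fingers leave the gripper's body, on its centre line; the fingertips stand 88 mm ahead of it and the grasp point (between the pads) lies 69 mm ahead of it; z points along the fingers, y is the line along which they close (so a half turn about z gives the same grasp; the last joint's range is limited). The gripper opens to 92 mm and grips with 3 to 60 N. Pads are 20 mm wide; open, the fingers measure 128 mm over their backs; the gripper's body (75 mm by 189 mm) begins 69 mm behind the grasp point.
Start: joints at [1.214, 0.468, -0.012, 1.603, 0.006, 1.071, -0.056], TCP at [200.6, -618.276, 302.692] pointing down, gripper open.
Joint ranges: [-2.53, 2.53], [-0.31, 2.02], [-1.57, 1.55], [0.28, 2.44], [-1.29, 4.43], [0.15, 1.84], [-2.92, 2.92]. Speed limits (rad/s): [2.57, 2.57, 3.14, 3.14, 3.14, 3.14, 3.14].

### API

Orientations are given as a rotation vector (axis times angle).
In Python, from rig import state, viewer, ticket gives the robot as it stands.
- The arm moves only by the tool drive_tool, never from a script. Its arguments are lists of equal length, an entry for each row: "offset": the shift along the tool's x, y, z in m, a list of three; "twist": the turn, a rotation vector about the tool's x, y, z in rad, a list of three; "fingers": the finger opening in m, from 0 to 0.0919. In form: {"offset": [[tx, ty, tz], ...], "twist": [[ax, ay, az], ...], "fingers": [fingers, ...]}. A call has exactly 5 rows; each row shifts and turns the commanded pose from where the row before left it, along the tool's axes as they then stand; what a row does not reach is not made up. A row lasts 1/10 s, in which the tool goes at most 50 mm and 8.59 degrees, less where a joint would pass 70% of its speed; a pose out of reach is approached as far as the arm can. A call with a gripper value outside its range is refused whole. The fingers move at their own pace and stop on an object; "newtons" is the grip in N (left out, the last holds). Time passes only in rows, so rows that do not move let the fingers close, or fill a call up. It gives the time, the measured TCP pose, the force, the opening and the grip force at its end, in the units of the state.
- state(): the state, without advancing time (a new reading comes with each control period).
- viewer.read_camera(name): name is "side" or "top"; returns the picture (384x512x3 uint8, red, green, blue); there is no depth.
- viewer.camera_model(name): a dict with "intrinsics" (3x3 intrinsics, pixels), "rvec" (rotation vector, rad) and "tvec" (3), from world to camera coordinates, as OpenCV has them. Camera axes: x right, y down, z forward; pixel columns grow to the right and rows downward; lengths in mm; the calibration is good to about 2 mm. A picture is of the moment at which its call begins. camera_model takes no time and is no camera call.
- ticket.hand_in(): hands the job in; it is judged then, once.
The state is a dict: "clock": time; "joint_pos": joint angles; "qd": joint speeds; "joint_torque": joint torques, N m; "position": TCP position; "orientation": TCP orientation; "wrist_force": force on the tool from outside, world axes, zero at the start; "moment": the same for the moment, N m; "gripper_width": finger opening in mm; "grasp_force": force on a finger pad.
Only numpy, scipy, OpenCV 4.12 (cv2) and the standard library are available. Lean on these libraries where they do the work, as an engineer would, in place of code of your own. Each camera call takes 0.05 s, during which the arm holds its last target. There are 200 camera calls.

### The job

Stand the window cell in the channel of the light-transmission bench with its clear faces across the light path, and gently slide it along the channel until it bears on the stop under a light, steady push. Then let go of it and slide the bench's clamp up behind until that presses lightly on the cell too, so that it is held snugly between stop and clamp. A push of over 20 N from stop or clamp cracks the glass. Everything else stays where it is.

Things in the scene. Friction and masses are not known exactly. Their poses are not given: they have to be found in the camera images.
- cell: The window cell, 0.1 to 0.2 kg: upright dark steel block 30 x 30 x 60 mm with a tab on top. Origin: centre of its underside, z up. A clear glass pane 18 x 30 mm in each of the two faces across its own x axis lets light through along x; the faces across y are solid. Either clear face may look to the lamp. Starts standing on the blue mat (2 mm thick) at any yaw, among other things.
- cell_tab (a point): Centre of the top of the cell's grip tab, 86 mm above its underside. The tab stands centred on the block, 26 mm high (60 to 86 mm), 12 mm thick along the cell's x and 24 mm wide along its y: its broad sides look the same way as the clear faces.
- bench: Light-transmission bench, fixed: aluminium base 150 x 270 x 12 mm. Origin: at its underside on the channel's centre line, z up; the base spans y -155 to +115 mm. The channel runs along y. The light path crosses it along x, from a black lamp housing (+x side) to a sensor housing (-x side), both 27 mm or more off the centre line, 36 mm long, tops 60 mm over the origin.
- channel (a point): Centre of the channel's floor where the cell can be set in: 12 mm above the bench's origin. The walls are 32.5 mm apart (1.25 mm play either side of the cell), upright for 12 mm above the floor, then flaring at 45 degrees to 44.5 mm apart at 18 mm above it. The channel here is free for 17 mm or more either way along bench y past the cell.
- stop_zone (a point): Point on the channel's floor amid where the stop may be, 47.5 mm to bench +y of point channel. Lamp, sensor and stop are one yoke that a colleague has locked somewhere and whose place is not reported: the stop's face (30 mm wide steel, looks to -y, 48 mm high, does not give) is within 12.5 mm of this point, so it must be felt for with the cell. The housings are centred 15 mm before it.
- clamp (a joint): Travel of the clamp in m, 0 to 0.095. It slides in the channel to bench +y as the value grows, with about 2.5 N of friction, stays where it is left, and starts at 0 to 0.015.
- clamp_grip (a point): Centre of the top of the clamp's grip, an upright black tab 24 mm wide (bench x) and 14 mm thick (bench y), standing from 33 to 78 mm above the bench's origin. It moves with the clamp, 55 mm behind (-y of) the pressure plate's face; 40 mm are free between grip and plate.
- clamp_face (a point): On the clamp's aluminium pressure plate, centre line of the face that looks to +y at the stop, 40 mm above the bench's origin (plate top at 50 mm), at bench y = -45 mm + travel.
- blank: Bystander, not the cell: a solid dark block 30 x 30 x 60 mm without windows, with a round knob 18 mm across and 20 mm high on top. Origin: centre of its underside.
- jar: Bystander: small amber jar, 44 mm across, 60 mm high. Origin: centre of its underside.
- driver1: Bystander: screwdriver with black handle, 170 mm long, lying right of the bench.
- driver2: Bystander: screwdriver with yellow handle, 150 mm long, lying beyond the bench.
- brush: Bystander: cleaning brush, 160 mm long, lying at the far side.
- spudger: Bystander: flat black pry stick, 130 x 10 x 6 mm, lying left of the bench.
- tin: Bystander: small metal tin, 60 mm across, 45 mm high. Origin: centre of its underside.
Things that resemble listed ones, but are neither listed nor needed, are in the scene too. What is shaped like the cell but brown or yellow is not meant.

How it is judged:
By the outcome, as a careful person would: the job done as asked, in the order asked, and still so for the second after the job is handed in, with the robot touching nothing.
It also fails if it takes over 72 s, if anything falls off the work surface, if the arm or the gripper's body presses on something with over 40 N, if the wrist force passes 120 N, or if a joint passes its speed limit or range.

## Working session

There is one attempt and no reset: what is moved stays moved. The work goes in short steps, Python scripts to look and compute and a tool call to move; the robot and the scene stay as the last step left them, time stands still between calls to the robot, and variables do not carry over. Pictures are saved under pics/ and viewed, at most 12 in all, crops included, and the job is handed in when it is done.

Besides the shell and the picture viewer there is one more tool, called after "Request:" as a command line: name --argument value ..., lists and objects as JSON in quotes. drive_tool: Moves the arm, as the interface text tells. Its arguments: {"type":"object","properties":{"offset":{"type":"array"},"twist":{"type":"array"},"fingers":{"type":"array"},"newtons":{"type":"number"}},"required":["offset","twist","fingers"]}

```bash
mkdir -p pics; ls
python3 - <<'E'
from rig import state, viewer
import cv2,numpy as np
print(state())
for n in("top","side"):
    im=viewer.read_camera(n); cv2.imwrite(f"pics/{n}0.png",im[:,:,::-1]); m=viewer.camera_model(n); print(n,m)
    R,_=cv2.Rodrigues(np.array(m["rvec"],float)); print(-R.T@np.array(m["tvec"]).ravel())
E
```

```text
pics
{'clock': 0.0, 'joint_pos': array([ 1.21396795,  0.46836057, -0.01159337,  1.60361431,  0.00605831,
        1.0713789 , -0.05629909]), 'qd': array([-4.44867486e-04,  1.82111311e-04, -2.05859548e-04, -3.40560589e-06,
       -1.32207739e-03, -3.15470806e-04,  4.91744224e-04]), 'joint_torque': array([-3.88896597e-04, -5.20567095e+01, -1.25659694e-02, -2.43741238e+01,
       -5.65338065e-02,  1.74196641e-02,  1.77345109e-04]), 'position': array([ 200.45330002, -617.87679993,  301.75485015]), 'orientation': array([-3.10135627e+00, -4.90611357e-01,  6.96117123e-04]), 'wrist_force': array([ 0.00308563,  0.62320316, -0.2855677 ]), 'moment': array([-0.03098675,  0.02303934, -0.05432787]), 'grasp_force': 0.0, 'gripper_width': 92.16154914050504}
top {'intrinsics': array([[358.89161457,   0.        , 251.63535126],
       [  0.        , 358.89161457, 192.46004305],
       [  0.        ,   0.        ,   1.        ]]), 'rvec': array([ 2.17134865, -2.18234467,  0.14005147]), 'tvec': array([  20.42430168,  619.49256659, 1033.68542566])}
[ 506.15267327   40.91602422 1093.08238559]
side {'intrinsics': array([[475.24828291,   0.        , 267.43056536],
       [  0.        , 475.24828291, 188.25385318],
       [  0.        ,   0.        ,   1.        ]]), 'rvec': array([ 0.09040213, -2.86054082,  1.19442554]), 'tvec': array([ 611.28703053,   81.83106919, 1180.15820818])}
[542.44283447 821.73080566 896.46852052]
```

View pics/top0.png

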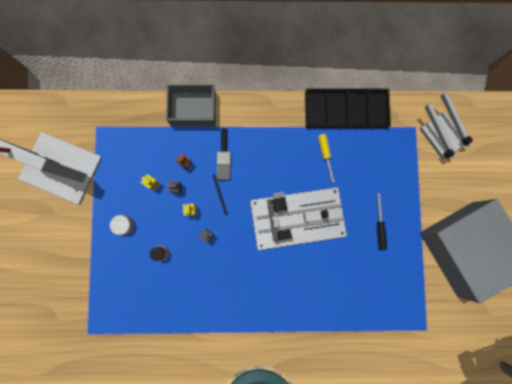

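View pics/side0.png

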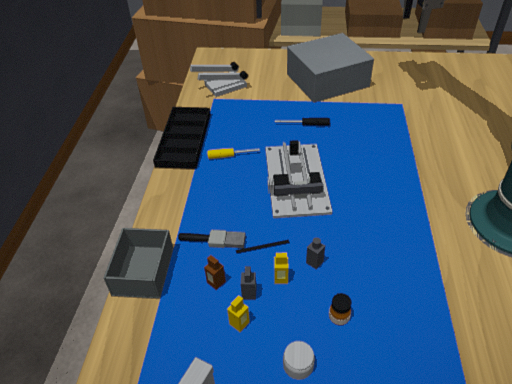

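Top shows the bench around (298,218), two dark blocks at (206,236) and (174,187), and yellow and brown lookalikes at (149,181), (189,210) and (183,160). In the side view the dark blocks are at (316,252) and (248,283). I'll enlarge the dark ones to tell the cell from the blank.

Run:
```python
import cv2,numpy as np
t=cv2.imread("pics/top0.png"); s=cv2.imread("pics/side0.png")
f=lambda im,u,v,w,h,k: cv2.resize(im[v:v+h,u:u+w],None,fx=k,fy=k,interpolation=cv2.INTER_CUBIC)
a=np.hstack([f(t,160,165,60,90,5)[:,:],]); 
b=f(s,228,232,100,75,5)
c=np.zeros((450,800,3),np.uint8); c[:450,:300]=a; c[:375,300:800]=b
cv2.imwrite("pics/c1.png",c)
d=f(t,245,183,106,70,7); cv2.imwrite("pics/c2.png",d)
e=f(s,255,130,85,90,6); cv2.imwrite("pics/c3.png",e)
```

```text
(no output)
```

View pics/c1.png

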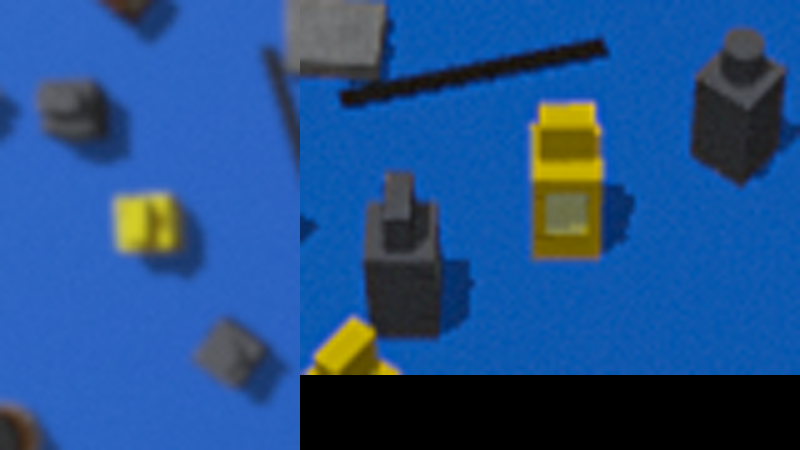

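View pics/c2.png

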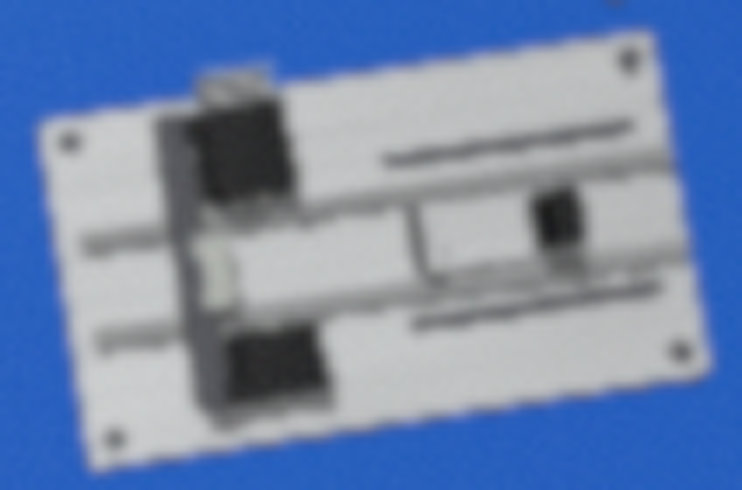

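View pics/c3.png

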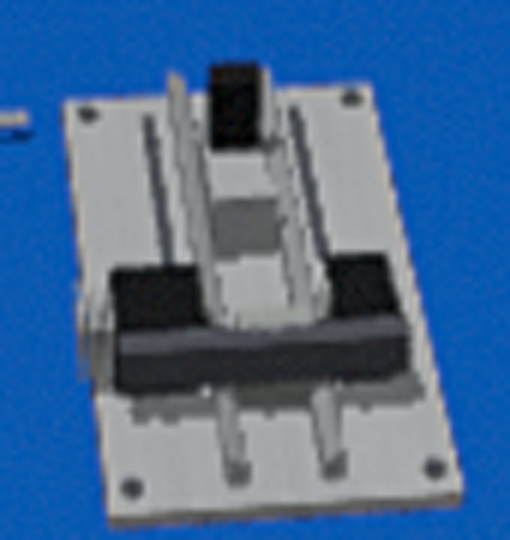

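Side (248,283) / top (174,187) is the dark one with a flat rectangular tab, so that is the cell. Side (316,252) / top (206,236) has a round knob, so it is the blank. The windows look along ±x, so the glass isn't visible in the side view, which fits a tab narrow in x. The bench's stop is on the left (world +y) and the clamp grip is at crop (558,217). Next I fit poses from both views.

```bash
cat > h.py <<'E'
import cv2,numpy as np
from rig import viewer
from scipy.optimize import minimize
S=6
cams={}
for n in("top","side"):
    m=viewer.camera_model(n); cams[n]=(np.array(m["rvec"],float),np.array(m["tvec"],float),np.array(m["intrinsics"],float))
def proj(n,P):
    r,t,K=cams[n]; return cv2.projectPoints(np.asarray(P,float).reshape(-1,3),r,t,K,None)[0].reshape(-1,2)
def box(x0,x1,y0,y1,z0,z1):
    return np.array([[x,y,z] for x in(x0,x1) for y in(y0,y1) for z in(z0,z1)],float)
def place(P,p):
    x,y,z,a=p; c,s=np.cos(a),np.sin(a); return P@np.array([[c,-s,0],[s,c,0],[0,0,1]]).T+[x,y,z]
def render(n,boxes,p,win):
    u,v,w,h=win; m=np.zeros((h*S,w*S),np.uint8)
    for b in boxes:
        q=(proj(n,place(b,p))-[u,v]+.5)*S-.5
        cv2.fillConvexPoly(m,cv2.convexHull(np.round(q*16).astype(np.int32)),1,shift=4)
    return m>0
def solid(im,win):   # not mat-blue
    u,v,w,h=win; a=cv2.resize(im[v:v+h,u:u+w],None,fx=S,fy=S,interpolation=cv2.INTER_CUBIC).astype(float)
    b,g,r=a[...,0],a[...,1],a[...,2]
    return r/(b+1)
def fit(ims,wins,boxes,p0,thr,care=None,free=(0,1,2,3)):
    M={n:solid(ims[n],wins[n])>thr for n in ims}
    sc=np.array([1,1,1,.02])
    def cost(d):
        p=np.array(p0,float); p[list(free)]+=d*sc[list(free)]; c=0
        for n in ims:
            D=render(n,boxes,p,wins[n])^M[n]
            if care: D&=~render(n,care,p,wins[n])
            c+=D.sum()/S/S
        return c
    best=None
    for k in range(3):
        d0=np.zeros(len(free)) if best is None else best.x
        sim=np.vstack([d0]+[d0+e*(6 if k==0 else 2)*(-1)**k for e in np.eye(len(free))])
        best=minimize(cost,d0,method="Nelder-Mead",options=dict(initial_simplex=sim,xatol=.02,fatol=.01))
    p=np.array(p0,float); p[list(free)]+=best.x*sc[list(free)]
    return p,best.fun
def ray(n,px,z):
    r,t,K=cams[n]; R=cv2.Rodrigues(r)[0]; d=R.T@np.linalg.inv(K)@[px[0],px[1],1]; c=-R.T@t
    return c+d*(z-c[2])/d[2]
CELL=[box(-15,15,-15,15,0,60),box(-6,6,-12,12,60,86)]
BASE=[box(-75,75,-155,115,0,12)]
E
python3 - <<'E'
from h import *
ims={n:cv2.imread(f"pics/{n}0.png") for n in("top","side")}
print("cell rough",ray("top",(173,186),70), "bench c",ray("top",(298,218),14))
r=ray("top",(173,186),70)
w={"top":(162,175,26,24),"side":(233,258,32,46)}
# thresholds check
for n,pts in dict(top=[(172,186),(175,187),(182,197),(165,200)],side=[(247,275),(248,290),(262,290),(258,265)]).items():
    print(n,[ims[n][v,u].tolist() for u,v in pts])
for thr in(.55,.65):
    print("cell",fit(ims,w,CELL,(r[0],r[1],2,0.0),thr))
    for n in ims: print(n,fit({n:ims[n]},{n:w[n]},CELL,(r[0],r[1],2,0.),thr,free=(0,1,3)))
c3=lambda x,y:(245+(x+.5)/7-.5,183+(y+.5)/7-.5)
P=np.array([ray("top",c3(*q),14)[:2] for q in((40,120),(652,32),(714,378),(92,470))]); print(P)
a=np.arctan2(-(P[0]-P[1])[0],(P[0]-P[1])[1]); c=P.mean(0)+20*np.array([-np.sin(a),np.cos(a)])
print("rough bench",c,a)
wb={"top":(243,178,110,80),"side":(255,135,85,90)}
care=[box(-90,90,-20,100,12,75)]
for thr in(.6,.7):
    print("bench",fit(ims,wb,BASE,(c[0],c[1],2,a),thr,care))
    for n in ims: print(n,fit({n:ims[n]},{n:wb[n]},BASE,(c[0],c[1],2,a),thr,care,free=(0,1,3)))
E
```

```text
cell rough [635.06676913 242.9192587   70.        ] bench c [ 543.74541478 -122.2406371    14.        ]
top [[96, 91, 89], [58, 53, 53], [153, 78, 35], [196, 102, 46]]
side [[74, 69, 66], [42, 43, 40], [180, 89, 15], [177, 89, 10]]
cell (array([ 6.36862351e+02,  2.45713913e+02, -3.21822055e+00,  1.07006373e-01]), np.float64(138.91666666666669))
top (array([ 6.37756127e+02,  2.45231075e+02,  2.00000000e+00, -2.00700451e-01]), np.float64(33.05555555555556))
side (array([6.36187759e+02, 2.48946291e+02, 2.00000000e+00, 1.22624521e-01]), np.float64(106.8611111111111))
cell (array([ 6.36890741e+02,  2.44976701e+02, -4.40388141e+00,  1.35826239e-01]), np.float64(157.97222222222223))
top (array([ 6.38660895e+02,  2.47877489e+02,  2.00000000e+00, -2.97702840e-01]), np.float64(44.833333333333336))
side (array([6.36178405e+02, 2.49512924e+02, 2.00000000e+00, 1.37059067e-01]), np.float64(115.44444444444444))
[[ 5.99604130e+02  2.10852453e+01]
 [ 6.36869762e+02 -2.45424252e+02]
 [ 4.87303051e+02 -2.67395489e+02]
 [ 4.50239642e+02 -1.50530769e-01]]
rough bench [ 540.73452045 -103.16395575] 0.13892776505901844
bench (array([ 5.40602188e+02, -1.02138064e+02,  1.05907864e+00,  1.44435900e-01]), np.float64(160.13888888888889))
top (array([ 5.41195389e+02, -1.02100849e+02,  2.00000000e+00,  1.45259958e-01]), np.float64(54.361111111111114))
side (array([ 5.40448483e+02, -1.01250634e+02,  2.00000000e+00,  1.43563238e-01]), np.float64(103.22222222222223))
bench (array([ 5.41055326e+02, -1.02516828e+02,  5.80838779e-01,  1.44798071e-01]), np.float64(149.19444444444446))
top (array([ 5.41129789e+02, -1.02178990e+02,  2.00000000e+00,  1.44087040e-01]), np.float64(32.52777777777778))
side (array([ 5.40728730e+02, -1.01719950e+02,  2.00000000e+00,  1.40497992e-01]), np.float64(122.05555555555556))
```

```bash
cat >> h.py <<'E'
def fitcell(ims,w,p0,thr,free=(0,1,2,3)):
    J={}
    for n in ims:   # paint yellow/brown out as mat
        a=ims[n].copy(); bad=cv2.dilate((a[...,2]>1.25*a[...,0].astype(float)).astype(np.uint8),np.ones((3,3)))>0; a[bad]=(190,95,20); J[n]=a
    return fit(J,w,CELL,p0,thr,free=free)
E
python3 - <<'E'
from h import *
ims={n:cv2.imread(f"pics/{n}0.png") for n in("top","side")}
w={"top":(163,177,22,20),"side":(237,262,22,42)}
p0=(637,245,2,0.0)
for thr in(.5,.6,.7):
    print("cell",fitcell(ims,w,p0,thr))
    for n in ims: print(n,fitcell({n:ims[n]},{n:w[n]},p0,thr,free=(0,1,3)))
p,_=fitcell(ims,w,p0,.6)
rows=[]
for n in ims:
    im=cv2.resize(ims[n],None,fx=10,fy=10,interpolation=cv2.INTER_CUBIC)
    for b in CELL:
        q=proj(n,place(b,p))
        for i in range(8):
            for j in range(i):
                if bin(i^j).count("1")==1: cv2.line(im,*[tuple(int(v) for v in (q[k]+.5)*10-.5) for k in(i,j)],(0,255,0),1)
    u,v,_,_=w[n]; rows.append(im[(v-4)*10:(v+46)*10,(u-6)*10:(u+32)*10])
cv2.imwrite("pics/c4.png",np.hstack(rows))
E
```

```text
cell (array([ 6.36710138e+02,  2.45773191e+02, -6.27151883e-01,  1.08412543e-01]), np.float64(70.25))
top (array([ 6.37760357e+02,  2.45952801e+02,  2.00000000e+00, -6.75788184e-02]), np.float64(27.083333333333332))
side (array([6.36304154e+02, 2.47198083e+02, 2.00000000e+00, 1.19764580e-01]), np.float64(41.88888888888889))
cell (array([ 6.36790515e+02,  2.45371524e+02, -3.79951744e+00,  1.38193515e-01]), np.float64(89.61111111111111))
top (array([ 6.36923775e+02,  2.45011443e+02,  2.00000000e+00, -1.96803872e-04]), np.float64(42.11111111111111))
side (array([6.36387330e+02, 2.47286234e+02, 2.00000000e+00, 1.37952426e-01]), np.float64(50.80555555555555))
cell (array([ 6.37018775e+02,  2.44169776e+02, -5.61275033e+00,  1.37964465e-01]), np.float64(108.77777777777777))
top (array([6.36921815e+02, 2.44503029e+02, 2.00000000e+00, 1.75152328e-03]), np.float64(56.083333333333336))
side (array([6.36396139e+02, 2.46856201e+02, 2.00000000e+00, 1.40668985e-01]), np.float64(60.75))
```

View pics/c4.png

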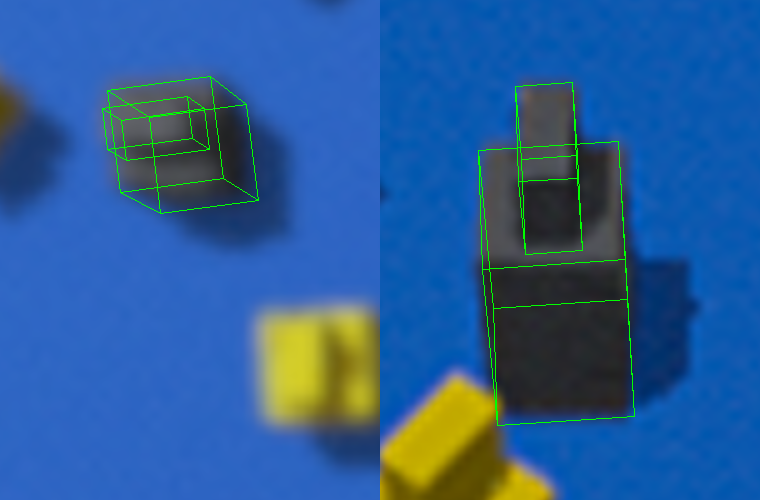

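The overlay fits position to 2–3 mm, but the yaw is biased: the ratio threshold and the yellow masking skew it. I'll switch to a b−r threshold with yellow as don't-care.

```bash
cat >> h.py <<'E'
def up(im,win):
    u,v,w,h=win; return cv2.resize(im[v:v+h,u:u+w].astype(np.float32),None,fx=S,fy=S,interpolation=cv2.INTER_LINEAR)
def fit2(ims,wins,boxes,p0,thr,care=None,free=(0,1,2,3)):
    M={};I={}
    for n in ims:
        a=up(ims[n],wins[n]); M[n]=a[...,0]-a[...,2]<thr
        I[n]=cv2.dilate((a[...,2]-a[...,0]>15).astype(np.uint8),np.ones((9,9)))>0
    sc=np.array([1,1,1,.02]); best=None
    def P(d):
        p=np.array(p0,float); p[list(free)]+=d*sc[list(free)]; return p
    def cost(d):
        p=P(d); c=0
        for n in ims:
            D=(render(n,boxes,p,wins[n])^M[n])&~I[n]
            if care: D&=~render(n,care,p,wins[n])
            c+=D.sum()/S/S
        return c
    for k in range(4):
        d0=np.zeros(len(free)) if best is None else best.x
        sim=np.vstack([d0]+[d0+e*(6,3,2,1)[k]*(-1)**k for e in np.eye(len(free))])
        best=minimize(cost,d0,method="Nelder-Mead",options=dict(initial_simplex=sim,xatol=.02,fatol=.01))
    return P(best.x).round(3),round(best.fun,1)
E
python3 - <<'E'
from h import *
ims={n:cv2.imread(f"pics/{n}0.png") for n in("top","side")}
w={"top":(163,177,24,22),"side":(234,260,28,46)}
wb={"top":(243,178,110,80),"side":(255,135,85,90)}
care=[box(-90,90,-20,100,12,75)]
for thr in(50,65,80):
    for nm,ww,bx,p0,ca in(("cell",w,CELL,(637,246,2,.03),None),("bench",wb,BASE,(541,-102,2,.144),care)):
        print(nm,thr,fit2(ims,ww,bx,p0,thr,ca),*[(n,fit2({n:ims[n]},{n:ww[n]},bx,p0,thr,ca,free=(0,1,3))) for n in ims])
E
```

```text
cell 50 (array([ 6.36729e+02,  2.44688e+02, -5.29800e+00,  1.03000e-01]), np.float64(56.4)) ('top', (array([ 6.36932e+02,  2.44271e+02,  2.00000e+00, -1.54000e-01]), np.float64(28.3))) ('side', (array([6.36279e+02, 2.48659e+02, 2.00000e+00, 1.09000e-01]), np.float64(32.2)))
bench 50 (array([ 5.40909e+02, -1.02989e+02, -2.22000e-01,  1.44000e-01]), np.float64(128.4)) ('top', (array([ 5.40741e+02, -1.02323e+02,  2.00000e+00,  1.45000e-01]), np.float64(45.0))) ('side', (array([ 5.40556e+02, -1.01274e+02,  2.00000e+00,  1.41000e-01]), np.float64(98.7)))
cell 65 (array([ 6.36811e+02,  2.45297e+02, -3.42700e+00,  8.10000e-02]), np.float64(36.0)) ('top', (array([6.36277e+02, 2.44195e+02, 2.00000e+00, 5.10000e-02]), np.float64(14.7))) ('side', (array([6.36053e+02, 2.48878e+02, 2.00000e+00, 9.10000e-02]), np.float64(24.4)))
bench 65 (array([ 5.40665e+02, -1.02417e+02,  1.98000e-01,  1.44000e-01]), np.float64(128.7)) ('top', (array([ 5.40959e+02, -1.02221e+02,  2.00000e+00,  1.43000e-01]), np.float64(36.2))) ('side', (array([ 5.40635e+02, -1.00629e+02,  2.00000e+00,  1.44000e-01]), np.float64(87.6)))
cell 80 (array([ 6.36787e+02,  2.44911e+02, -2.95100e+00,  6.10000e-02]), np.float64(39.1)) ('top', (array([6.3673e+02, 2.4423e+02, 2.0000e+00, 4.9000e-02]), np.float64(21.2))) ('side', (array([6.36119e+02, 2.48438e+02, 2.00000e+00, 6.60000e-02]), np.float64(18.1)))
bench 80 (array([ 5.40465e+02, -1.01586e+02,  5.26000e-01,  1.45000e-01]), np.float64(174.9)) ('top', (array([ 5.40680e+02, -1.02022e+02,  2.00000e+00,  1.45000e-01]), np.float64(84.5))) ('side', (array([ 5.40563e+02, -1.00116e+02,  2.00000e+00,  1.44000e-01]), np.float64(81.5)))
```

Cell: (636.5, 245.5), yaw ≈ 0.06, base z ≈ 2 within the calibration. Bench origin: (541, −102), yaw 0.144. Both are within reach. I'm moving above the cell.

Request:
drive_tool --offset '[[0, 0, 0], [0, 0, 0], [0.0244, -0.0418, 0.0016], [0.0244, -0.0418, 0.0016], [0.0244, -0.0418, 0.0016]]' --twist '[[0, 0, 0.127], [0, 0, 0.127], [0, 0, 0], [0, 0, 0], [0, 0, 0]]' --fingers '[0.05, 0.05, 0.05, 0.05, 0.05]' --newtons 20

```text
clock: 0.6
position: [266.5, -487.0, 297.2]
orientation: [-3.139, -0.093, 0.001]
wrist_force: [0.3, -0.5, 0.8]
gripper_width: 54.2
grasp_force: 0.0
```

Request:
drive_tool --offset '[[0.0244, -0.0418, 0.0016], [0.0244, -0.0418, 0.0016], [0.0244, -0.0418, 0.0016], [0.0244, -0.0418, 0.0016], [0.0244, -0.0418, 0.0016]]' --twist '[[0, 0, 0], [0, 0, 0], [0, 0, 0], [0, 0, 0], [0, 0, 0]]' --fingers '[0.05, 0.05, 0.05, 0.05, 0.05]'

```text
clock: 1.1
position: [375.8, -270.9, 289.8]
orientation: [3.14, 0.093, -0.0]
wrist_force: [0.7, -0.3, 0.6]
gripper_width: 50.2
grasp_force: 0.0
```

Request:
drive_tool --offset '[[0.0244, -0.0418, 0.0016], [0.0244, -0.0418, 0.0016], [0.0244, -0.0418, 0.0016], [0.0244, -0.0418, 0.0016], [0.0244, -0.0418, 0.0016]]' --twist '[[0, 0, 0], [0, 0, 0], [0, 0, 0], [0, 0, 0], [0, 0, 0]]' --fingers '[0.05, 0.05, 0.05, 0.05, 0.05]'

```text
clock: 1.6
position: [485.2, -55.2, 281.8]
orientation: [3.14, 0.093, -0.0]
wrist_force: [1.1, -0.3, 0.7]
gripper_width: 50.0
grasp_force: 0.0
```

Request:
drive_tool --offset '[[0.0244, -0.0418, 0.0016], [0.0244, -0.0418, 0.0016], [0.0244, -0.0418, 0.0016], [0.0244, -0.0418, 0.0016], [0.0244, -0.0418, 0.0016]]' --twist '[[0, 0, 0], [0, 0, 0], [0, 0, 0], [0, 0, 0], [0, 0, 0]]' --fingers '[0.05, 0.05, 0.05, 0.05, 0.05]'

```text
clock: 2.1
position: [594.6, 160.6, 273.3]
orientation: [3.14, 0.093, -0.001]
wrist_force: [0.5, -1.6, -0.4]
gripper_width: 50.1
grasp_force: 0.0
```

```bash
cat > go.py <<'E'
import sys,numpy as np
from scipy.spatial.transform import Rotation as R
from rig import state
def go(t,yaw):
    s=state(); r=R.from_rotvec(s["orientation"]); G=R.from_matrix([[np.cos(yaw),np.sin(yaw),0],[np.sin(yaw),-np.cos(yaw),0],[0,0,-1]])
    print("t",round(s["clock"],2),"pos",s["position"].round(1),"yaw",round(float(np.arctan2(r.as_matrix()[1,0],r.as_matrix()[0,0])),4),"F",s["wrist_force"].round(2),"w",round(s["gripper_width"],1),"g",round(s["grasp_force"],1))
    print(" twist(now)",(r.inv()*G).as_rotvec().round(4)," offset mm in target axes",G.inv().apply(np.array(t)-s["position"]).round(1)," q",s["joint_pos"].round(2))
if __name__=="__main__": a=[float(v) for v in sys.argv[1:]]; go(a[:3],a[3])
E
python3 go.py 636.5 245.5 153 .06
```

```text
t 2.1 pos [594.6 160.6 273.3] yaw 0.0595 F [ 0.54 -1.62 -0.35] w 50.1 g 0.0
 twist(now) [ 0.0004  0.0007 -0.0005]  offset mm in target axes [ 46.9 -82.2 120.3]  q [-0.04  0.48 -0.37  1.7   0.2   1.01 -1.99]
```

Request:
drive_tool --offset '[[0.0235, -0.041, 0], [0.0234, -0.0412, 0], [0, 0, 0.02], [0, 0, 0.02], [0, 0, 0]]' --twist '[[0, 0, 0], [0, 0, 0], [0, 0, 0], [0, 0, 0], [0, 0, 0]]' --fingers '[0.05, 0.05, 0.05, 0.05, 0.05]'

```text
clock: 2.6
position: [634.3, 243.4, 230.0]
orientation: [3.138, 0.095, -0.01]
wrist_force: [0.0, -0.1, 0.0]
gripper_width: 50.1
grasp_force: 0.0
```

```bash
python3 go.py 636.5 245.5 153 .06
```

```text
t 2.6 pos [634.3 243.4 230. ] yaw 0.0604 F [ 0.03 -0.06  0.04] w 50.1 g 0.0
 twist(now) [0.0023 0.0066 0.0004]  offset mm in target axes [ 2.3 -2.  77. ]  q [-0.17  0.63 -0.36  1.56  0.24  1.01 -2.11]
```

Request:
drive_tool --offset '[[0.002, -0.002, 0.02], [0, 0, 0.02], [0, 0, 0.01], [0, 0, 0], [0, 0, 0]]' --twist '[[0, 0, 0], [0, 0, 0], [0, 0, 0], [0, 0, 0], [0, 0, 0]]' --fingers '[0.05, 0.05, 0.05, 0.05, 0.05]'

```text
clock: 3.1
position: [638.3, 246.0, 184.8]
orientation: [-3.14, -0.093, -0.001]
wrist_force: [-0.5, 0.6, -0.5]
gripper_width: 50.3
grasp_force: 0.0
```

```bash
python3 go.py 636.5 245.5 153 .06
python3 - <<'E'
from h import *
o=[]
for n,(u,v) in dict(top=(150,160),side=(215,225)).items():
    im=viewer.read_camera(n)[:,:,::-1]; o.append(cv2.resize(im[v:v+75,u:u+60 if n=="top" else u+70],(400,500) if n=="top" else (400,430),interpolation=cv2.INTER_CUBIC))
c=np.zeros((500,800,3),np.uint8); c[:500,:400]=o[0]; c[:430,400:]=o[1]; cv2.imwrite("pics/g1.png",c)
E
```

```text
t 3.1 pos [638.3 246.  184.8] yaw 0.0594 F [-0.54  0.61 -0.48] w 50.3 g 0.0
 twist(now) [-0.0004 -0.0009 -0.0006]  offset mm in target axes [-1.8  0.4 31.8]  q [-0.18  0.68 -0.34  1.58  0.27  0.93 -2.13]
```

View pics/g1.png

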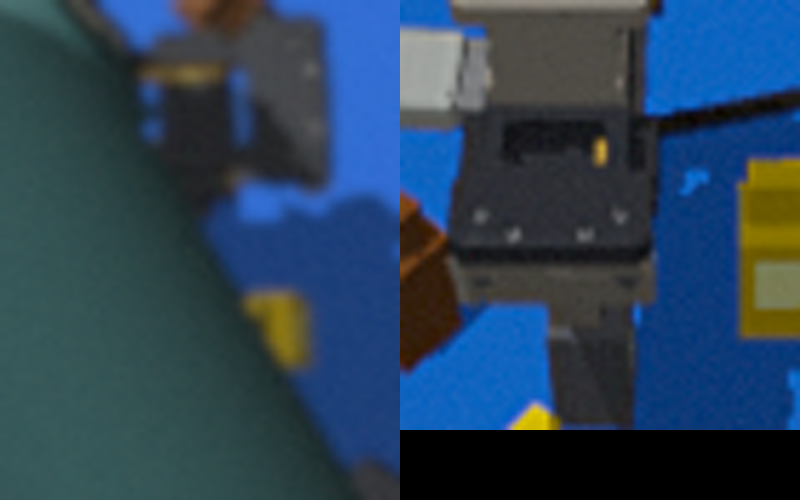

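The top view shows the gripper over the cell. In the side view the near finger, at crop (590,370), sits in line with the cell. I'm descending the rest slowly.

Request:
drive_tool --offset '[[-0.0015, 0, 0.01], [0, 0, 0.01], [0, 0, 0.006], [0, 0, 0.005], [0, 0, 0]]' --twist '[[0, 0, 0], [0, 0, 0], [0, 0, 0], [0, 0, 0], [0, 0, 0]]' --fingers '[0.05, 0.05, 0.05, 0.05, 0.05]'

```text
clock: 3.7
position: [635.9, 245.7, 151.6]
orientation: [3.14, 0.094, -0.003]
wrist_force: [-0.0, 0.2, 0.2]
gripper_width: 49.7
grasp_force: 0.0
```

Request:
drive_tool --offset '[[0, 0, 0], [0, 0, 0], [0, 0, 0], [0, 0, 0], [0, 0, 0]]' --twist '[[0, 0, 0], [0, 0, 0], [0, 0, 0], [0, 0, 0], [0, 0, 0]]' --fingers '[0.015, 0.015, 0.015, 0.015, 0.015]' --newtons 15

```text
clock: 4.2
position: [636.6, 246.0, 153.2]
orientation: [-3.14, -0.094, -0.001]
wrist_force: [-0.3, -0.6, 0.6]
gripper_width: 23.5
grasp_force: 15.0
```

```bash
python3 go.py 636.5 245.5 153 .06
```

```text
t 4.2 pos [636.6 246.  153.2] yaw 0.0597 F [-0.3  -0.55  0.56] w 23.5 g 15.0
 twist(now) [-0.0002 -0.0006 -0.0003]  offset mm in target axes [-0.1  0.5  0.2]  q [-0.19  0.72 -0.33  1.6   0.28  0.87 -2.14]
```

Width is 23.5 mm at 15 N: the tab is gripped on its narrow sides. Lifting and carrying.

Request:
drive_tool --offset '[[0, 0, -0.01], [0, 0, -0.02], [0, 0, -0.025], [0, 0, -0.03], [0, 0, -0.005]]' --twist '[[0, 0, 0], [0, 0, 0], [0, 0, 0], [0, 0, 0], [0, 0, -0.084]]' --fingers '[0.015, 0.015, 0.015, 0.015, 0.015]'

```text
clock: 4.7
position: [637.9, 246.8, 247.8]
orientation: [-3.131, -0.228, -0.01]
wrist_force: [-0.2, 0.8, -1.0]
gripper_width: 23.5
grasp_force: 15.0
```

```bash
python3 go.py 541 -102 235 .144
```

```text
t 4.7 pos [637.9 246.8 247.8] yaw 0.1454 F [-0.19  0.77 -1.01] w 23.5 g 15.0
 twist(now) [-0.0014 -0.0067  0.0014]  offset mm in target axes [-145.9  331.3   12.8]  q [-0.16  0.61 -0.38  1.54  0.25  1.03 -2.03]
```

Request:
drive_tool --offset '[[-0.01, 0.023, 0], [-0.0165, 0.037, 0], [-0.0165, 0.037, 0], [-0.0165, 0.037, 0], [-0.0165, 0.037, 0]]' --twist '[[0, 0, 0], [0, 0, 0], [0, 0, 0], [0, 0, 0], [0, 0, 0]]' --fingers '[0.015, 0.015, 0.015, 0.015, 0.015]'

```text
clock: 5.2
position: [585.0, 64.3, 243.5]
orientation: [3.133, 0.226, 0.001]
wrist_force: [0.5, -0.4, -2.2]
gripper_width: 23.6
grasp_force: 15.0
```

Request:
drive_tool --offset '[[-0.0165, 0.037, 0], [-0.0165, 0.037, 0], [-0.0165, 0.037, 0], [-0.0135, 0.032, 0], [-0.0075, 0.017, 0.008]]' --twist '[[0, 0, 0], [0, 0, 0], [0, 0, 0], [0, 0, 0], [0, 0, 0]]' --fingers '[0.015, 0.015, 0.015, 0.015, 0.015]'

```text
clock: 5.7
position: [538.4, -106.5, 236.3]
orientation: [3.132, 0.219, 0.003]
wrist_force: [1.1, 0.1, -1.6]
gripper_width: 24.0
grasp_force: 15.0
```

Request:
drive_tool --offset '[[0, 0, 0], [0, 0, 0], [0, 0, 0], [0, 0, 0], [0, 0, 0]]' --twist '[[0, 0, 0], [0, 0, 0], [0, 0, 0], [0, 0, 0], [0, 0, 0]]' --fingers '[0.015, 0.015, 0.015, 0.015, 0.015]'

```text
clock: 6.2
position: [539.2, -101.5, 235.1]
orientation: [-3.133, -0.229, -0.001]
wrist_force: [0.2, 0.1, -1.6]
gripper_width: 23.7
grasp_force: 15.0
```

```bash
python3 go.py 541 -102 165 .144
python3 - <<'E'
from h import *
im=viewer.read_camera("side")[:,:,::-1]; cv2.imwrite("pics/s2.png",im)
print(proj("side",[[541,-102,80]]))
from rig import state; p=state()["position"]
q=(p[0],p[1],p[2]-151,.144); print(np.vstack([proj("side",place(b,q)) for b in CELL]).round(0).tolist())
u,v=250,80; c=cv2.resize(im[v:v+120,u:u+100],None,fx=5,fy=5,interpolation=cv2.INTER_CUBIC)
for b in CELL:
    k=(proj("side",place(b,q))-[u,v]+.5)*5-.5
    for i in range(8):
        for j in range(i):
            if bin(i^j).count("1")==1: cv2.line(c,tuple(map(int,k[i])),tuple(map(int,k[j])),(0,255,0),1)
cv2.imwrite("pics/s2c.png",c)
E
```

```text
t 6.2 pos [ 539.2 -101.5  235.1] yaw 0.1457 F [ 0.21  0.14 -1.59] w 23.7 g 15.0
 twist(now) [-0.0002 -0.0004  0.0017]  offset mm in target axes [ 1.7  0.8 70.1]  q [ 0.41  0.41 -0.35  1.89  0.18  0.87 -1.46]
[[297.42285087 162.20874227]]
[[303.0, 157.0], [304.0, 139.0], [305.0, 165.0], [306.0, 147.0], [292.0, 158.0], [292.0, 140.0], [293.0, 165.0], [294.0, 147.0], [301.0, 140.0], [301.0, 132.0], [302.0, 146.0], [302.0, 138.0], [296.0, 140.0], [296.0, 132.0], [297.0, 146.0], [297.0, 138.0]]
```

View pics/s2c.png

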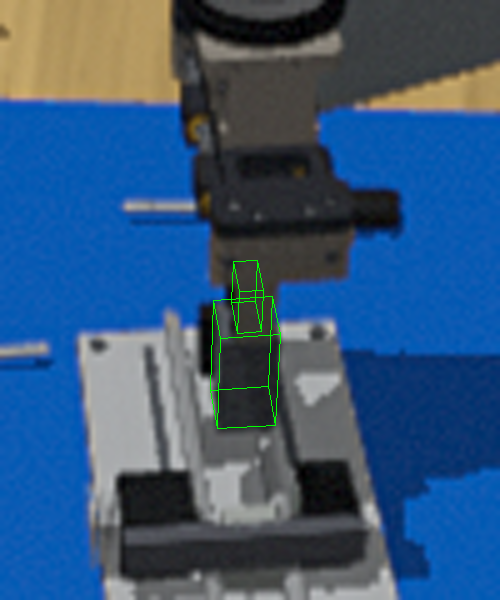

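The cell hangs upright from the gripper, centred over the channel at crop (247,370), and the model overlay agrees. I'm correcting x and lowering.

Request:
drive_tool --offset '[[0.0017, 0.0005, 0.01], [0, 0, 0.015], [0, 0, 0.015], [0, 0, 0.01], [0, 0, 0]]' --twist '[[0, 0, 0.0015], [0, 0, 0], [0, 0, 0], [0, 0, 0], [0, 0, 0]]' --fingers '[0.015, 0.015, 0.015, 0.015, 0.015]'

```text
clock: 6.75
position: [539.3, -102.8, 182.4]
orientation: [-3.132, -0.223, 0.007]
wrist_force: [-0.3, 0.1, -1.2]
gripper_width: 23.8
grasp_force: 15.0
```

Request:
drive_tool --offset '[[0, 0, 0.002], [0, 0, 0.002], [0, 0, 0.002], [0, 0, 0.002], [0, 0, 0]]' --twist '[[0, 0, 0], [0, 0, 0], [0, 0, 0], [0, 0, 0], [0, 0, 0]]' --fingers '[0.015, 0.015, 0.015, 0.015, 0.015]'

```text
clock: 7.25
position: [540.5, -103.0, 176.8]
orientation: [3.134, 0.223, -0.0]
wrist_force: [-0.0, -0.1, -1.3]
gripper_width: 23.4
grasp_force: 15.0
```

```bash
python3 go.py 541 -102 165 .144
```

```text
t 7.25 pos [ 540.5 -103.   176.8] yaw 0.1422 F [-0.05 -0.06 -1.26] w 23.4 g 15.0
 twist(now) [ 0.0001  0.0001 -0.0018]  offset mm in target axes [ 0.7 -0.9 11.8]  q [ 0.39  0.5  -0.33  1.93  0.22  0.75 -1.5 ]
```

Request:
drive_tool --offset '[[0.0005, 0, 0.001], [0, 0, 0.001], [0, 0, 0.001], [0, 0, 0.001], [0, 0, 0]]' --twist '[[0, 0, 0], [0, 0, 0], [0, 0, 0], [0, 0, 0], [0, 0, 0]]' --fingers '[0.015, 0.015, 0.015, 0.015, 0.015]'

```text
clock: 7.75
position: [541.0, -102.9, 172.7]
orientation: [-3.134, -0.223, 0.0]
wrist_force: [-0.3, 0.5, -0.9]
gripper_width: 24.1
grasp_force: 15.0
```

```bash
python3 go.py 541 -102 165 .144
```

```text
t 7.75 pos [ 541.  -102.9  172.7] yaw 0.1422 F [-0.3   0.5  -0.93] w 24.1 g 15.0
 twist(now) [-0.0001  0.0003 -0.0018]  offset mm in target axes [ 0.2 -0.9  7.7]  q [ 0.38  0.5  -0.32  1.93  0.23  0.75 -1.5 ]
```

Request:
drive_tool --offset '[[0, 0, 0.001], [0, 0, 0.001], [0, 0, 0.001], [0, 0, 0.001], [0, 0, 0]]' --twist '[[0, 0, 0], [0, 0, 0], [0, 0, 0], [0, 0, 0], [0, 0, 0]]' --fingers '[0.015, 0.015, 0.015, 0.015, 0.015]'

```text
clock: 8.25
position: [541.0, -102.9, 168.7]
orientation: [-3.134, -0.223, 0.001]
wrist_force: [-0.8, -0.4, -0.8]
gripper_width: 24.1
grasp_force: 15.0
```

```bash
python3 go.py 541 -102 165 .144
```

```text
t 8.25 pos [ 541.  -102.9  168.7] yaw 0.1422 F [-0.79 -0.39 -0.85] w 24.1 g 15.0
 twist(now) [-0.      0.0003 -0.0018]  offset mm in target axes [ 0.2 -0.9  3.7]  q [ 0.38  0.51 -0.32  1.93  0.23  0.74 -1.5 ]
```

Request:
drive_tool --offset '[[0, 0, 0.001], [0, 0, 0.001], [0, 0, 0.001], [0, 0, 0.0005], [0, 0, 0]]' --twist '[[0, 0, 0], [0, 0, 0], [0, 0, 0], [0, 0, 0], [0, 0, 0]]' --fingers '[0.015, 0.015, 0.015, 0.015, 0.015]'

```text
clock: 8.75
position: [541.0, -102.9, 165.3]
orientation: [3.134, 0.223, -0.0]
wrist_force: [-0.3, -0.2, -1.2]
gripper_width: 24.2
grasp_force: 15.0
```

```bash
python3 go.py 541 -102 165 .144
```

```text
t 8.75 pos [ 541.  -102.9  165.3] yaw 0.1422 F [-0.32 -0.21 -1.17] w 24.2 g 15.0
 twist(now) [ 0.      0.0002 -0.0018]  offset mm in target axes [ 0.1 -0.9  0.3]  q [ 0.38  0.51 -0.32  1.93  0.23  0.73 -1.5 ]
```

Not touching the floor yet; a little further down.

Request:
drive_tool --offset '[[0, 0, 0.0005], [0, 0, 0.0005], [0, 0, 0.0005], [0, 0, 0], [0, 0, 0]]' --twist '[[0, 0, 0], [0, 0, 0], [0, 0, 0], [0, 0, 0], [0, 0, 0]]' --fingers '[0.015, 0.015, 0.015, 0.015, 0.015]'

```text
clock: 9.25
position: [541.4, -102.7, 165.1]
orientation: [3.133, 0.223, 0.001]
wrist_force: [-2.8, 0.5, 8.8]
gripper_width: 24.1
grasp_force: 15.0
```

```bash
python3 go.py 541 -102 165 .144
```

```text
t 9.25 pos [ 541.4 -102.7  165.1] yaw 0.1424 F [-2.84  0.5   8.84] w 24.1 g 15.0
 twist(now) [ 0.0005 -0.0008 -0.0016]  offset mm in target axes [-0.3 -0.7  0.1]  q [ 0.38  0.51 -0.32  1.93  0.23  0.73 -1.5 ]
```

Request:
drive_tool --offset '[[0, 0, -0.0005], [0, 0, -0.0005], [0, 0, 0], [0, 0, 0], [0, 0, 0]]' --twist '[[0, 0, 0], [0, 0, 0], [0, 0, 0], [0, 0, 0], [0, 0, 0]]' --fingers '[0.015, 0.015, 0.015, 0.015, 0.015]'

```text
clock: 9.75
position: [541.2, -102.8, 165.1]
orientation: [3.134, 0.223, 0.0]
wrist_force: [-1.0, 1.0, 5.0]
gripper_width: 24.1
grasp_force: 15.0
```

```bash
python3 go.py 541 -102 165 .144
python3 - <<'E'
from h import *
a=.144
def b(P): d=P[:2]-[541,-102]; return np.array([np.cos(a)*d[0]+np.sin(a)*d[1],-np.sin(a)*d[0]+np.cos(a)*d[1]]).round(1)
for q in((280,97),(297,190),(313,322),(329,400)): print("top housing front edge",b(ray("top",(245+(q[0]+.5)/7-.5,183+(q[1]+.5)/7-.5),62)),"z14",b(ray("top",(245+(q[0]+.5)/7-.5,183+(q[1]+.5)/7-.5),14)))
for q in((110,268),(197,262),(330,257),(387,252)): print("side housing rear-edge top",b(ray("side",(255+(q[0]+.5)/6-.5,130+(q[1]+.5)/6-.5),62)))
E
```

```text
t 9.75 pos [ 541.2 -102.8  165.1] yaw 0.1423 F [-0.99  1.    5.02] w 24.1 g 15.0
 twist(now) [ 0.     -0.0003 -0.0017]  offset mm in target axes [-0.1 -0.8  0.1]  q [ 0.38  0.51 -0.32  1.93  0.23  0.73 -1.5 ]
top housing front edge [66.4 15.4] z14 [70.2  9.3]
top housing front edge [27.4 14.5] z14 [29.4  8.4]
top housing front edge [-26.9  16.7] z14 [-27.5  10.7]
top housing front edge [-59.1  15.3] z14 [-61.3   9.2]
side housing rear-edge top [65.4 20.5]
side housing rear-edge top [27.8 20.1]
side housing rear-edge top [-29.4  22.1]
side housing rear-edge top [-54.3  21.2]
```

The stop should be near bench y 48–54, so contact comes after about 34–40 mm of travel. I'll slide 25 mm freely with light floor contact, then feel for it.

Request:
drive_tool --offset '[[0, 0, -0.0006], [0, -0.002, 0], [0, -0.003, 0], [0, -0.003, 0], [0, -0.002, 0]]' --twist '[[0, 0, -0.0015], [0, 0, 0], [0, 0, 0], [0, 0, 0], [0, 0, 0]]' --fingers '[0.015, 0.015, 0.015, 0.015, 0.015]'

```text
clock: 10.25
position: [539.4, -92.4, 165.2]
orientation: [-3.133, -0.226, 0.001]
wrist_force: [-0.5, 0.4, -0.9]
gripper_width: 23.9
grasp_force: 15.0
```

```bash
cat >> go.py <<'E'
    s=state(); a=.144; d=s["position"][:2]-[541,-102]; f=s["wrist_force"]
    print("bench x,y",(np.cos(a)*d[0]+np.sin(a)*d[1]).round(2),(-np.sin(a)*d[0]+np.cos(a)*d[1]).round(2),"Fx,Fy,Fz bench",(np.cos(a)*f[0]+np.sin(a)*f[1]).round(2),(-np.sin(a)*f[0]+np.cos(a)*f[1]).round(2),f[2].round(2))
E
python3 go.py 541 -102 165 .144
```

```text
File "go.py", line 9
    s=state(); a=.144; d=s["position"][:2]-[541,-102]; f=s["wrist_force"]
IndentationError: unexpected indent
```

Request:
drive_tool --offset '[[0, -0.003, 0], [0, -0.003, 0], [0, -0.003, 0], [0, -0.003, 0], [0, -0.002, 0]]' --twist '[[0, 0, 0], [0, 0, 0], [0, 0, 0], [0, 0, 0], [0, 0, 0]]' --fingers '[0.015, 0.015, 0.015, 0.015, 0.015]'

```text
clock: 10.75
position: [537.6, -78.7, 165.5]
orientation: [-3.133, -0.226, 0.0]
wrist_force: [0.0, 0.2, -0.7]
gripper_width: 23.6
grasp_force: 15.0
```

```bash
sed -i 's/: a=\[float/:\n    a=[float/' go.py; python3 go.py 541 -102 165 .144
```

```text
t 10.75 pos [537.6 -78.7 165.5] yaw 0.1441 F [ 0.03  0.15 -0.73] w 23.6 g 15.0
 twist(now) [-0.0001  0.      0.0001]  offset mm in target axes [ 0.  23.5  0.5]  q [ 0.34  0.5  -0.32  1.95  0.23  0.72 -1.55]
bench x,y -0.04 23.54 Fx,Fy,Fz bench 0.06 0.15 -0.73
```

Request:
drive_tool --offset '[[0, -0.0005, 0.0003], [0, -0.0005, 0.0002], [0, -0.0005, 0], [0, -0.0005, 0], [0, 0, 0]]' --twist '[[0, 0, 0], [0, 0, 0], [0, 0, 0], [0, 0, 0], [0, 0, 0]]' --fingers '[0.015, 0.015, 0.015, 0.015, 0.015]'

```text
clock: 11.25
position: [537.5, -77.4, 165.1]
orientation: [3.133, 0.225, 0.0]
wrist_force: [0.6, -0.3, 0.9]
gripper_width: 23.8
grasp_force: 15.0
```

```bash
python3 go.py 541 -102 165 .144
```

```text
t 11.25 pos [537.5 -77.4 165.1] yaw 0.1435 F [ 0.57 -0.27  0.87] w 23.8 g 15.0
 twist(now) [ 0.0003 -0.0003 -0.0005]  offset mm in target axes [-0.  24.9  0.1]  q [ 0.34  0.5  -0.32  1.95  0.24  0.72 -1.55]
bench x,y 0.03 24.9 Fx,Fy,Fz bench 0.53 -0.35 0.87
```

Request:
drive_tool --offset '[[0, -0.0006, 0], [0, -0.0006, 0], [0, -0.0006, 0], [0, -0.0006, 0], [0, 0, 0]]' --twist '[[0, 0, 0], [0, 0, 0], [0, 0, 0], [0, 0, 0], [0, 0, 0]]' --fingers '[0.015, 0.015, 0.015, 0.015, 0.015]'

```text
clock: 11.75
position: [537.1, -74.7, 165.1]
orientation: [3.133, 0.226, 0.0]
wrist_force: [0.9, -0.7, 2.2]
gripper_width: 23.6
grasp_force: 15.0
```

Request:
drive_tool --offset '[[0, -0.0005, 0], [0, -0.0005, 0], [0, -0.0005, 0], [0, -0.0005, 0], [0, 0, 0]]' --twist '[[0, 0, 0], [0, 0, 0], [0, 0, 0], [0, 0, 0], [0, 0, 0]]' --fingers '[0.015, 0.015, 0.015, 0.015, 0.015]'

```text
clock: 12.25
position: [536.8, -72.8, 165.0]
orientation: [3.133, 0.226, 0.0]
wrist_force: [1.0, -1.0, 2.3]
gripper_width: 23.8
grasp_force: 15.0
```

Request:
drive_tool --offset '[[0, -0.0005, 0], [0, -0.0005, 0], [0, -0.0005, 0], [0, -0.0005, 0], [0, 0, 0]]' --twist '[[0, 0, 0], [0, 0, 0], [0, 0, 0], [0, 0, 0], [0, 0, 0]]' --fingers '[0.015, 0.015, 0.015, 0.015, 0.015]'

```text
clock: 12.75
position: [536.5, -70.8, 165.1]
orientation: [3.133, 0.226, 0.0]
wrist_force: [-0.3, -1.6, 2.3]
gripper_width: 23.9
grasp_force: 15.0
```

Request:
drive_tool --offset '[[0, -0.0004, 0], [0, -0.0004, 0], [0, -0.0004, 0], [0, -0.0004, 0], [0, 0, 0]]' --twist '[[0, 0, 0], [0, 0, 0], [0, 0, 0], [0, 0, 0], [0, 0, 0]]' --fingers '[0.015, 0.015, 0.015, 0.015, 0.015]'

```text
clock: 13.25
position: [536.3, -69.6, 165.0]
orientation: [3.133, 0.225, 0.0]
wrist_force: [0.1, -3.9, 3.3]
gripper_width: 24.0
grasp_force: 15.0
```

Fy has risen to −3.9 N with a position shortfall, so this is likely the stop. I'll confirm with a smaller step.

Request:
drive_tool --offset '[[0, -0.0002, 0], [0, -0.0002, 0], [0, 0, 0], [0, 0, 0], [0, 0, 0]]' --twist '[[0, 0, 0], [0, 0, 0], [0, 0, 0], [0, 0, 0], [0, 0, 0]]' --fingers '[0.015, 0.015, 0.015, 0.015, 0.015]'

```text
clock: 13.75
position: [536.3, -69.5, 165.0]
orientation: [3.133, 0.225, 0.0]
wrist_force: [1.2, -4.8, 3.1]
gripper_width: 23.9
grasp_force: 15.0
```

```bash
python3 go.py 541 -102 165 .144
```

```text
t 13.75 pos [536.3 -69.5 165. ] yaw 0.1433 F [ 1.22 -4.85  3.13] w 23.9 g 15.0
 twist(now) [ 0.0009 -0.0003 -0.0007]  offset mm in target axes [-0.  32.9  0. ]  q [ 0.33  0.5  -0.33  1.96  0.24  0.72 -1.57]
bench x,y 0.0 32.86 Fx,Fy,Fz bench 0.51 -4.97 3.13
```

Contact is firm at bench y 32.9: the position has stalled at about 5 N. I'll hold briefly, then release and rise.

Request:
drive_tool --offset '[[0, 0, 0], [0, 0, 0], [0, 0, 0], [0, 0, 0], [0, 0, 0]]' --twist '[[0, 0, 0], [0, 0, 0], [0, 0, 0], [0, 0, 0], [0, 0, 0]]' --fingers '[0.015, 0.015, 0.015, 0.015, 0.015]'

```text
clock: 14.25
position: [536.3, -69.5, 165.0]
orientation: [3.133, 0.225, 0.001]
wrist_force: [1.8, -4.1, 2.9]
gripper_width: 24.1
grasp_force: 15.0
```

Request:
drive_tool --offset '[[0, 0, 0], [0, 0, 0], [0, 0, 0], [0, 0, 0], [0, 0, 0]]' --twist '[[0, 0, 0], [0, 0, 0], [0, 0, 0], [0, 0, 0], [0, 0, 0]]' --fingers '[0.045, 0.045, 0.045, 0.045, 0.045]'

```text
clock: 14.75
position: [536.0, -68.4, 164.7]
orientation: [-3.133, -0.226, 0.001]
wrist_force: [0.1, 0.2, -0.3]
gripper_width: 45.2
grasp_force: 0.0
```

Request:
drive_tool --offset '[[0, 0, -0.005], [0, 0, -0.015], [0, 0, -0.02], [0, 0, -0.02], [0, 0, 0]]' --twist '[[0, 0, 0], [0, 0, 0], [0, 0, 0], [0, 0, 0], [0, 0, 0]]' --fingers '[0.045, 0.045, 0.045, 0.045, 0.045]'

```text
clock: 15.25
position: [537.9, -68.8, 228.6]
orientation: [3.132, 0.225, 0.01]
wrist_force: [0.6, 0.4, 0.8]
gripper_width: 44.8
grasp_force: 0.0
```

```bash
python3 go.py 541 -102 225 .144
python3 - <<'E'
from h import *
c3=lambda x,y:(245+(x+.5)/7-.5,183+(y+.5)/7-.5)
a=.144
for q in((556,222),(530,200),(575,188),(584,245),(541,256)):   # clamp grip top in c2
    P=ray("top",c3(*q),80); d=P[:2]-[541,-102]; print((np.cos(a)*d[0]+np.sin(a)*d[1]).round(1),(-np.sin(a)*d[0]+np.cos(a)*d[1]).round(1))
im=viewer.read_camera("side")[:,:,::-1]; cv2.imwrite("pics/s3.png",im)
cv2.imwrite("pics/s3c.png",cv2.resize(im[95:215,250:350],None,fx=5,fy=5,interpolation=cv2.INTER_CUBIC))
E
```

```text
t 15.25 pos [537.9 -68.8 228.6] yaw 0.1437 F [0.63 0.37 0.78] w 44.8 g 0.0
 twist(now) [ 0.0018 -0.0062 -0.0003]  offset mm in target axes [-1.7 33.3  3.6]  q [ 0.36  0.41 -0.36  1.92  0.19  0.84 -1.53]
bench x,y 1.69 33.29 Fx,Fy,Fz bench 0.67 0.27 0.78
-1.7 -85.0
8.7 -76.1
10.8 -95.0
-12.5 -94.7
-14.3 -76.6
```

View pics/s3c.png

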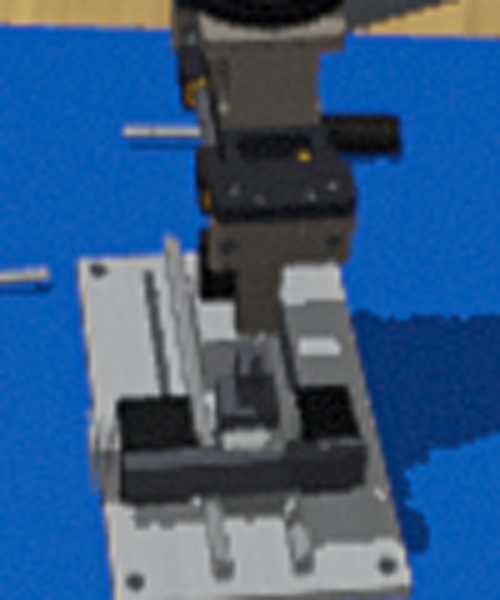

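The cell stands upright in the channel between the housings, at crop (247,385), against the stop. The clamp grip is at bench y ≈ −86. Next I go behind it with closed fingers.

Request:
drive_tool --offset '[[0, 0.03, 0], [0, 0.04, 0], [0, 0.04, 0], [0, 0.03, 0], [0, 0.0135, 0]]' --twist '[[0, 0, 0], [0, 0, 0], [0, 0, 0], [0, 0, 0], [0, 0, 0]]' --fingers '[0.0, 0.0, 0.0, 0.0, 0.0]'

```text
clock: 15.8
position: [557.4, -224.3, 224.0]
orientation: [3.133, 0.219, -0.002]
wrist_force: [-1.1, 0.7, 0.3]
gripper_width: 7.4
grasp_force: 0.0
```

Request:
drive_tool --offset '[[0, 0, 0.01], [0, 0, 0], [0, 0, 0], [0, 0, 0], [0, 0, 0]]' --twist '[[0, 0, 0], [0, 0, 0], [0, 0, 0], [0, 0, 0], [0, 0, 0]]' --fingers '[0.0, 0.0, 0.0, 0.0, 0.0]'

```text
clock: 16.3
position: [558.4, -219.6, 215.3]
orientation: [-3.133, -0.228, -0.001]
wrist_force: [0.1, -0.1, 0.2]
gripper_width: 0.6
grasp_force: 0.0
```

```bash
python3 go.py 558.2 -220.8 143 .144
```

```text
t 16.3 pos [ 558.4 -219.6  215.3] yaw 0.1455 F [ 0.11 -0.09  0.21] w 0.6 g 0.0
 twist(now) [-0.     -0.0004  0.0015]  offset mm in target axes [-0.4  1.2 72.3]  q [ 0.55  0.51 -0.3   1.79  0.19  0.88 -1.27]
bench x,y 0.36 -118.83 Fx,Fy,Fz bench 0.09 -0.1 0.21
```

Request:
drive_tool --offset '[[0, 0.002, 0.015], [0, 0.002, 0.015], [0, 0, 0.012], [0, 0, 0.003], [0, 0, 0]]' --twist '[[0, 0, 0], [0, 0, 0], [0, 0, 0], [0, 0, 0], [0, 0, 0]]' --fingers '[0.0, 0.0, 0.0, 0.0, 0.0]'

```text
clock: 16.8
position: [558.2, -224.5, 168.7]
orientation: [-3.132, -0.226, 0.003]
wrist_force: [0.9, -0.2, 1.1]
gripper_width: 0.4
grasp_force: 0.0
```

Request:
drive_tool --offset '[[0, 0, 0.004], [0, 0, 0.006], [0, 0, 0.008], [0, 0, 0.008], [0, 0, 0]]' --twist '[[0, 0, 0], [0, 0, 0], [0, 0, 0], [0, 0, 0], [0, 0, 0]]' --fingers '[0.0, 0.0, 0.0, 0.0, 0.0]'

```text
clock: 17.3
position: [557.9, -224.5, 142.5]
orientation: [-3.133, -0.226, 0.004]
wrist_force: [-0.3, 0.1, -1.1]
gripper_width: 0.2
grasp_force: 0.0
```

```bash
python3 go.py 558.2 -220.8 143 .144
python3 - <<'E'
from h import *
im=viewer.read_camera("side")[:,:,::-1]
cv2.imwrite("pics/s4c.png",cv2.resize(im[85:205,250:350],None,fx=5,fy=5,interpolation=cv2.INTER_CUBIC))
E
```

```text
t 17.3 pos [ 557.9 -224.5  142.5] yaw 0.1437 F [-0.26  0.06 -1.15] w 0.2 g 0.0
 twist(now) [-0.0011  0.0022 -0.0003]  offset mm in target axes [ 0.8 -3.6 -0.5]  q [ 0.53  0.61 -0.28  1.82  0.23  0.75 -1.29]
bench x,y -0.86 -123.64 Fx,Fy,Fz bench -0.25 0.09 -1.15
```

View pics/s4c.png

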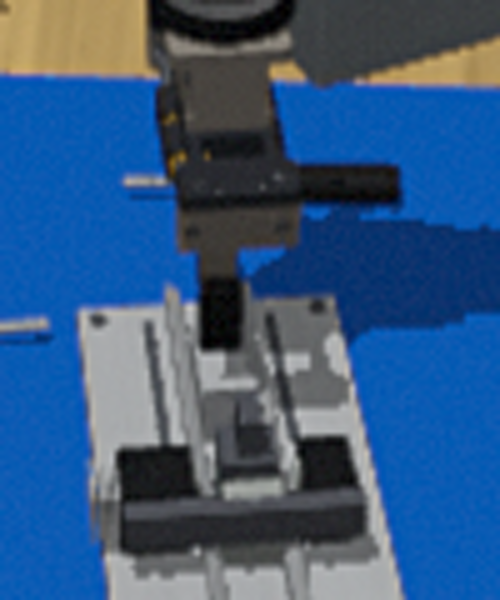

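The closed fingers are behind the clamp grip, at crop (220,315). I expect the plate to meet the cell at TCP bench y ≈ −62, so I'll push to about −83 first.

Request:
drive_tool --offset '[[0.0005, -0.003, 0], [0, -0.004, 0], [0, -0.004, 0], [0, -0.004, 0], [0, -0.004, 0]]' --twist '[[0, 0, 0], [0, 0, 0], [0, 0, 0], [0, 0, 0], [0, 0, 0]]' --fingers '[0.0, 0.0, 0.0, 0.0, 0.0]'

```text
clock: 17.85
position: [556.7, -206.3, 144.3]
orientation: [3.132, 0.225, 0.001]
wrist_force: [0.6, -2.5, -0.2]
gripper_width: 0.8
grasp_force: 1.3
```

Request:
drive_tool --offset '[[0, -0.005, 0], [0, -0.005, 0], [0, -0.005, 0], [0, -0.005, 0], [0, -0.002, 0]]' --twist '[[0, 0, 0], [0, 0, 0], [0, 0, 0], [0, 0, 0], [0, 0, 0]]' --fingers '[0.0, 0.0, 0.0, 0.0, 0.0]'

```text
clock: 18.35
position: [553.4, -183.2, 144.2]
orientation: [-3.133, -0.227, -0.0]
wrist_force: [1.7, -2.6, 1.4]
gripper_width: 0.1
grasp_force: 1.4
```

```bash
python3 go.py 549.9 -163.4 143 .144
```

```text
t 18.35 pos [ 553.4 -183.2  144.2] yaw 0.1446 F [ 1.69 -2.64  1.42] w 0.1 g 1.4
 twist(now) [-0.0001 -0.0002  0.0006]  offset mm in target axes [ -0.6 -20.1   1.2]  q [ 0.48  0.58 -0.28  1.86  0.23  0.73 -1.36]
bench x,y 0.6 -82.18 Fx,Fy,Fz bench 1.3 -2.85 1.42
```

The clamp is moving at about 2.6 N, which matches its friction. Another 13 mm, then small steps.

Request:
drive_tool --offset '[[0, -0.003, 0], [0, -0.003, 0], [0, -0.003, 0], [0, -0.003, 0], [0, -0.001, 0]]' --twist '[[0, 0, 0], [0, 0, 0], [0, 0, 0], [0, 0, 0], [0, 0, 0]]' --fingers '[0.0, 0.0, 0.0, 0.0, 0.0]'

```text
clock: 18.85
position: [551.5, -170.7, 144.0]
orientation: [-3.133, -0.226, -0.0]
wrist_force: [0.9, -3.0, 1.7]
gripper_width: 0.3
grasp_force: 1.4
```

Request:
drive_tool --offset '[[0, -0.0004, 0], [0, -0.0004, 0], [0, -0.0004, 0], [0, -0.0004, 0], [0, 0, 0]]' --twist '[[0, 0, 0], [0, 0, 0], [0, 0, 0], [0, 0, 0], [0, 0, 0]]' --fingers '[0.0, 0.0, 0.0, 0.0, 0.0]'

```text
clock: 19.35
position: [551.3, -169.6, 144.0]
orientation: [-3.133, -0.225, -0.0]
wrist_force: [1.0, -2.1, 2.0]
gripper_width: 0.3
grasp_force: 1.3
```

```bash
python3 go.py 549.9 -163.4 143 .144
```

```text
t 19.35 pos [ 551.3 -169.6  144. ] yaw 0.1437 F [ 0.98 -2.06  2.03] w 0.3 g 1.3
 twist(now) [-0.     -0.0001 -0.0003]  offset mm in target axes [-0.5 -6.3  1. ]  q [ 0.46  0.58 -0.28  1.88  0.23  0.72 -1.38]
bench x,y 0.47 -68.36 Fx,Fy,Fz bench 0.68 -2.18 2.03
```

Request:
drive_tool --offset '[[0, -0.0004, 0], [0, -0.0004, 0], [0, -0.0004, 0], [0, -0.0003, 0], [0, 0, 0]]' --twist '[[0, 0, 0], [0, 0, 0], [0, 0, 0], [0, 0, 0], [0, 0, 0]]' --fingers '[0.0, 0.0, 0.0, 0.0, 0.0]'

```text
clock: 19.85
position: [551.0, -168.0, 144.0]
orientation: [-3.133, -0.226, -0.0]
wrist_force: [1.5, -2.2, 1.4]
gripper_width: -0.0
grasp_force: 1.2
```

Request:
drive_tool --offset '[[0, -0.0004, 0], [0, -0.0004, 0], [0, -0.0004, 0], [0, -0.0003, 0], [0, 0, 0]]' --twist '[[0, 0, 0], [0, 0, 0], [0, 0, 0], [0, 0, 0], [0, 0, 0]]' --fingers '[0.0, 0.0, 0.0, 0.0, 0.0]'

```text
clock: 20.35
position: [550.8, -166.5, 144.0]
orientation: [-3.133, -0.226, 0.0]
wrist_force: [0.8, -2.3, 1.9]
gripper_width: 0.5
grasp_force: 1.2
```

Request:
drive_tool --offset '[[0, -0.0004, 0], [0, -0.0004, 0], [0, -0.0004, 0], [0, -0.0003, 0], [0, 0, 0]]' --twist '[[0, 0, 0], [0, 0, 0], [0, 0, 0], [0, 0, 0], [0, 0, 0]]' --fingers '[0.0, 0.0, 0.0, 0.0, 0.0]'

```text
clock: 20.85
position: [550.6, -165.0, 144.0]
orientation: [-3.133, -0.226, 0.0]
wrist_force: [1.5, -2.1, 2.8]
gripper_width: 0.3
grasp_force: 1.2
```

Request:
drive_tool --offset '[[0, -0.0004, 0], [0, -0.0004, 0], [0, -0.0004, 0], [0, -0.0003, 0], [0, 0, 0]]' --twist '[[0, 0, 0], [0, 0, 0], [0, 0, 0], [0, 0, 0], [0, 0, 0]]' --fingers '[0.0, 0.0, 0.0, 0.0, 0.0]'

```text
clock: 21.35
position: [550.4, -163.6, 144.0]
orientation: [-3.133, -0.226, 0.0]
wrist_force: [1.3, -1.5, 1.4]
gripper_width: 0.7
grasp_force: 1.2
```

Request:
drive_tool --offset '[[0, -0.0003, 0], [0, -0.0003, 0], [0, -0.0003, 0], [0, -0.0003, 0], [0, 0, 0]]' --twist '[[0, 0, 0], [0, 0, 0], [0, 0, 0], [0, 0, 0], [0, 0, 0]]' --fingers '[0.0, 0.0, 0.0, 0.0, 0.0]'

```text
clock: 21.85
position: [550.2, -162.4, 144.0]
orientation: [-3.133, -0.226, 0.0]
wrist_force: [0.6, -0.9, 1.8]
gripper_width: 0.7
grasp_force: 1.2
```

Request:
drive_tool --offset '[[0, -0.0003, 0], [0, -0.0003, 0], [0, -0.0003, 0], [0, -0.0003, 0], [0, 0, 0]]' --twist '[[0, 0, 0], [0, 0, 0], [0, 0, 0], [0, 0, 0], [0, 0, 0]]' --fingers '[0.0, 0.0, 0.0, 0.0, 0.0]'

```text
clock: 22.35
position: [550.0, -161.2, 144.0]
orientation: [-3.133, -0.226, 0.0]
wrist_force: [1.2, -2.1, 1.5]
gripper_width: 0.4
grasp_force: 1.2
```

Request:
drive_tool --offset '[[0, -0.0003, 0], [0, -0.0003, 0], [0, -0.0003, 0], [0, -0.0003, 0], [0, 0, 0]]' --twist '[[0, 0, 0], [0, 0, 0], [0, 0, 0], [0, 0, 0], [0, 0, 0]]' --fingers '[0.0, 0.0, 0.0, 0.0, 0.0]'

```text
clock: 22.85
position: [549.9, -160.2, 144.0]
orientation: [3.133, 0.225, 0.0]
wrist_force: [1.1, -3.1, 1.5]
gripper_width: 1.0
grasp_force: 1.6
```

Request:
drive_tool --offset '[[0, -0.0003, 0], [0, -0.0003, 0], [0, 0, 0], [0, 0, 0], [0, 0, 0]]' --twist '[[0, 0, 0], [0, 0, 0], [0, 0, 0], [0, 0, 0], [0, 0, 0]]' --fingers '[0.0, 0.0, 0.0, 0.0, 0.0]'

```text
clock: 23.35
position: [549.8, -160.0, 144.0]
orientation: [3.133, 0.225, 0.0]
wrist_force: [1.7, -4.9, 0.5]
gripper_width: 0.2
grasp_force: 2.5
```

```bash
python3 go.py 549.9 -163.4 143 .144
```

```text
t 23.35 pos [ 549.8 -160.   144. ] yaw 0.1434 F [ 1.67 -4.87  0.53] w 0.2 g 2.5
 twist(now) [ 0.0006 -0.0001 -0.0006]  offset mm in target axes [-0.4  3.4  1. ]  q [ 0.44  0.57 -0.28  1.89  0.23  0.71 -1.4 ]
bench x,y 0.41 -58.63 Fx,Fy,Fz bench 0.96 -5.06 0.53
```

The plate bears on the cell: the position has stalled and the force is rising. One more small press to confirm, then I back away.

Request:
drive_tool --offset '[[0, -0.0002, 0], [0, -0.0002, 0], [0, 0, 0], [0, 0, 0], [0, 0, 0]]' --twist '[[0, 0, 0], [0, 0, 0], [0, 0, 0], [0, 0, 0], [0, 0, 0]]' --fingers '[0.0, 0.0, 0.0, 0.0, 0.0]'

```text
clock: 23.85
position: [549.8, -159.9, 144.0]
orientation: [3.133, 0.224, 0.001]
wrist_force: [3.5, -5.0, 1.7]
gripper_width: 0.7
grasp_force: 2.8
```

Request:
drive_tool --offset '[[0, 0.002, 0], [0, 0.004, 0], [0, 0.006, 0], [0, 0.006, 0], [0, 0, 0]]' --twist '[[0, 0, 0], [0, 0, 0], [0, 0, 0], [0, 0, 0], [0, 0, 0]]' --fingers '[0.0, 0.0, 0.0, 0.0, 0.0]'

```text
clock: 24.35
position: [552.0, -178.0, 143.7]
orientation: [3.134, 0.223, -0.001]
wrist_force: [-1.2, -0.1, 0.8]
gripper_width: 0.8
grasp_force: 0.0
```

Request:
drive_tool --offset '[[0, 0, -0.02], [0, 0, -0.03], [0, 0, -0.03], [0, 0, -0.03], [0, 0, 0]]' --twist '[[0, 0, 0], [0, 0, 0], [0, 0, 0], [0, 0, 0], [0, 0, 0]]' --fingers '[0.0, 0.0, 0.0, 0.0, 0.0]'

```text
clock: 24.85
position: [554.3, -177.1, 258.2]
orientation: [3.131, 0.225, 0.011]
wrist_force: [-0.1, 0.7, 0.6]
gripper_width: -0.1
grasp_force: 0.0
```

Request:
drive_tool --offset '[[0, 0.03, 0], [0, 0.04, 0], [0, 0.03, 0], [0, 0, 0], [0, 0, 0]]' --twist '[[0, 0, 0], [0, 0, 0], [0, 0, 0], [0, 0, 0], [0, 0, 0]]' --fingers '[0.0, 0.0, 0.0, 0.0, 0.0]'

```text
clock: 25.35
position: [566.0, -275.9, 252.8]
orientation: [-3.132, -0.224, 0.002]
wrist_force: [-0.1, 0.3, 0.2]
gripper_width: 0.5
grasp_force: 0.0
```

```bash
python3 go.py 549.9 -163.4 143 .144
python3 - <<'E'
from h import *
im=viewer.read_camera("side")[:,:,::-1]; t=viewer.read_camera("top")[:,:,::-1]
c=np.zeros((600,800,3),np.uint8); c[:,:400]=cv2.resize(im[100:220,255:335],(400,600),interpolation=cv2.INTER_CUBIC); c[:400,400:]=cv2.resize(t[180:260,250:330],(400,400),interpolation=cv2.INTER_CUBIC)
cv2.imwrite("pics/f.png",c)
E
```

```text
t 25.35 pos [ 566.  -275.9  252.8] yaw 0.1425 F [-0.07  0.3   0.25] w 0.5 g 0.0
 twist(now) [-0.0016  0.0014 -0.0015]  offset mm in target axes [   0.2 -113.7  109.8]  q [ 0.62  0.51 -0.29  1.68  0.17  0.98 -1.16]
bench x,y -0.19 -175.72 Fx,Fy,Fz bench -0.03 0.3 0.25
```

View pics/f.png

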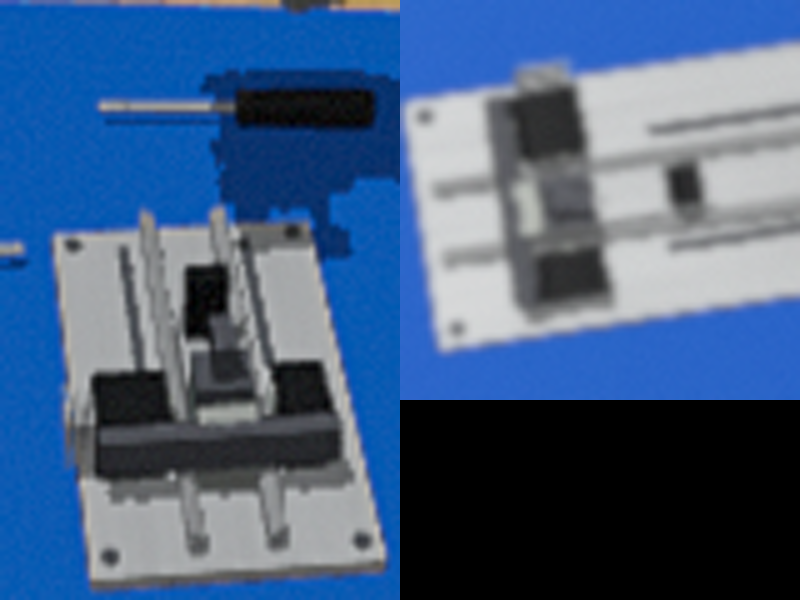

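Both views show the cell upright between the housings, against the stop. It sits at side crop (222,375) and top crop (565,195), with the clamp up behind it and the robot clear. Handing in.

```bash
python3 -c "
from rig import ticket; print(ticket.hand_in())"
```

```text
the job is handed in; nothing more can be done
None
```

The job is handed in: the cell stands in the channel with its clear faces across the light path, seated on the stop with about 5 N. The clamp then stalled against its back at about 5–6 N total arm push, of which about 2.5 N is clamp friction. The robot is clear, and I saw no bystander disturbed in the final crops around the bench; total time was about 25 s.

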